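# Load the jar caddy and snap its cover down

## Task

Stand the two red-capped screw jars upright in the grey caddy, one in each cell. Then lay the blue cover plate squarely on the caddy, grip rib up, and press it down until it sits level and the orange spring catches at both ends have snapped over it. Leave the tools and other things lying about where they are.

Things in the scene. Friction and masses are not known exactly. Their poses are not given: they have to be found in the camera images.
- caddy: Fixed grey jar caddy, 78 mm (x) by 156 mm (y), 190 mm over the catch housings. Origin: centre of underside. Floor 5 mm; two open cells along y, 68 x 67 mm inside; side walls and divider only 32 mm high, so fingers closing along its x clear them at the jars' caps. A 9 mm end plate at each y end, 76 mm high, carries the cover; outside each an orange spring catch, 30 mm wide, 100 mm high.
- cell_a (a point): Centre of the floor of the caddy's +y cell, 5 mm above the counter.
- cell_b (a point): Centre of the floor of the caddy's -y cell, 5 mm above the counter.
- cover_seat (a point): Centre point between the tops of the end plates, 76 mm above the counter: the centre of the seated cover's underside belongs here. Axes as the caddy's.
- catch_a (a joint): Spring catch at the caddy's +y end: outward travel (m), 0 at rest, at most 0.009. Nose: 60 degree sloping top, from 99 down to 87 mm height, guides the cover's end in; flat underside at 83.5 mm height hooks 3 mm over the seated cover. An unpressed cover rests on the slopes, too high; pressing its middle with some 10 to 20 N spreads the catches until they snap over it.
- catch_b (a joint): The same catch at the caddy's -y end; 0 at rest, positive outwards.
- cover: Loose blue plate, 76 (x) x 156 (y) x 6 mm, 0.15 kg, lying flat, black grip rib along y in the middle of its top: 16 mm thick (x), 64 mm long, its top 32 mm above the underside; low black tabs at the rib's ends, 24 mm in x, 10 mm high, 30 to 40 mm from the middle. Origin: centre of underside, z up to the rib. Fits either way round, 1.5 mm play at each end once seated.
- jar_1: White jar with a red screw cap, standing on the counter; body 55 mm diameter, cap 58 mm diameter from 53 to 66 mm height, 66 mm high, about 0.14 kg. Origin: centre of its underside, z up. Either jar may go in either cell.
- jar_2: A second, equal jar.
- tape_roll: Roll of black tape, 67 mm diameter, 19 mm high, a bystander to be left alone.
- screwdriver: Red screwdriver, 209 mm long, lying; a bystander.
- fuse_carrier: Small black fuse carrier with a row of coloured fuses, 48 x 66 x 30 mm; a bystander.
- reel: Blue and white reel of solder, 53 mm diameter, 28 mm high; a bystander.
Mind the look-alikes: they are no part of the job. Leave any purple look-alike of the jar_1 alone.

How it is judged:
By the outcome, as a careful person would: the job done as asked, in the order asked, and still so for the second after the job is handed in, with the robot touching nothing.
It also fails if it takes over 72 s, if anything falls off the work surface, if the arm or the gripper's body presses on something with over 40 N, if the wrist force passes 120 N, or if a joint passes its speed limit or range.

## Robot

A 7-joint arm with a two-finger parallel gripper is mounted at the origin on a cart in front of the work surface, level with it; the furniture and walls round the work are solid. World frame = base frame: x ahead of the robot, y to its left, z up, the work surface at z = 0. Lengths are in m, angles in degrees, forces in N, time in s.
With the tool pointing down it reaches from about 0.425 to 0.875 m from the base axis. Payload 8.4 kg.
Tool frame: the origin (TCP) lies between the finger pads; the fingertips stand 19 mm ahead of it and the grasp point (between the pads) is the TCP; z points along the fingers, y is the line along which they close (so a half turn about z gives the same grasp; the last joint's range is limited). The gripper opens to 87 mm and grips with 3 to 60 N. Pads are 19 mm wide; open, the fingers measure 117 mm over their backs; the gripper's body (75 mm by 190 mm) begins 51 mm behind the grasp point.
Start: joints at [-81.715, 19.091, 2.286, 83.961, -0.768, 76.965, -3.352], TCP at [0.157, 0.631, 0.242] pointing down, gripper open.
Joint ranges: [-147.57, 147.57], [-21.85, 119.76], [-74.77, 79.35], [14.55, 137.4], [-85.83, 265.84], [4.83, 119.75], [-152.11, 152.11]. Speed limits (degrees/s): [127.2, 127.2, 159.86, 159.86, 180, 180, 180].

## Interface

Orientations are given as a 3x3 rotation matrix whose columns are the frame's x, y, z axes.
In Python, from station import read_state, snapshot, get_calibration, hand_in gives the robot as it stands. The module is installed in compiled form; this text tells all that it offers.
- The arm moves only by the shell command python3 -m pendant 'ROWS' [FORCE]. ROWS is JSON, a list of rows, each a list of 7 numbers: the shift along the world's x, y, z normalised to -1 to 1, where 1 is 0.2 m, then the turn, a rotation vector about the world's x, y, z normalised to -1 to 1, where 1 is pi/2 rad, then the opening, from -1 (shut) to 1 (fully open). In form: [[x, y, z, ax, ay, az, fingers], ...]. A call has 1 to 10 rows; each row is the pose to reach, as a shift and turn from the pose commanded when the call began; what a row does not reach only later rows make up. A row lasts 1/10 s, in which the tool goes at most 50 mm and 8.59 degrees, less where a joint would pass 70% of its speed; a pose out of reach is approached as far as the arm can. A call with a number of a shift or a turn outside -1 to 1 is refused whole. A call with a gripper value outside its range is refused whole. The fingers move at their own pace and stop on an object; FORCE is the grip in N (left out, the last holds). Time passes only in rows, so rows that repeat a pose let the fingers close. It gives the time, the measured TCP pose, the force, the opening and the grip force at its end, in the units of the state.
- read_state(): the state, without advancing time (a new reading comes with each control period).
- snapshot(name): name is "scene" or "top" or "wrist"; returns the picture (480x640x3 uint8, blue, green, red); there is no depth.
- get_calibration(name): a dict with "fx", "fy", "cx", "cy" (pixels), "extrinsics" (4x4, takes a point from camera to world coordinates). Camera axes: x right, y down, z forward; pixel columns grow to the right and rows downward; lengths in m; the calibration is good to about 2 mm. A picture is of the moment at which its call begins: read the wrist's pose just before it. get_calibration takes no time and is no camera call; for the wrist camera it gives the pose at the moment of the call.
- hand_in(): hands the job in; it is judged then, once.
The state is a dict: "time": time; "qpos": joint angles; "joint_vel": joint speeds; "joint_efforts": joint torques, N m; "ee_pos": TCP position; "tcp_rot": TCP orientation; "contact_force": force on the tool from outside, world axes, zero at the start; "torque": the same for the moment, N m; "width": finger opening in m; "finger_force": force on a finger pad.
Only numpy, scipy, OpenCV 4.12 (cv2) and the standard library are available. Lean on these libraries where they do the work, as an engineer would, in place of code of your own. Each camera call takes 0.05 s, during which the arm holds its last target. There are 200 camera calls.

## Working session

There is one attempt and no reset: what is moved stays moved. The work goes in short steps, Python scripts to look and compute and a shell command to move; the robot and the scene stay as the last step left them, time stands still between calls to the robot, and variables do not carry over. Pictures are saved under pics/ and viewed, at most 11 in all, crops included, and the job is handed in when it is done.

```bash
mkdir -p pics; python3 - <<'E'
from station import *
import cv2, numpy as np, json
for n in("top","scene"):
    im=snapshot(n); cv2.imwrite(f"pics/{n}0.png",im)
    c=get_calibration(n); print(n,{k:np.round(v,3).tolist() for k,v in c.items()})
s=read_state(); print(s)
E
```

```text
top {'fx': 453.121, 'fy': 453.121, 'cx': 312.218, 'cy': 239.939, 'extrinsics': [[0.019, -0.999, 0.039, 0.442], [-1.0, -0.019, 0.002, -0.013], [-0.001, -0.039, -0.999, 1.546], [0.0, 0.0, 0.0, 1.0]]}
scene {'fx': 536.755, 'fy': 536.755, 'cx': 317.038, 'cy': 241.672, 'extrinsics': [[0.111, 0.73, -0.674, 1.488], [0.994, -0.081, 0.076, -0.092], [0.0, -0.679, -0.734, 1.13], [0.0, 0.0, 0.0, 1.0]]}
{'time': 0.1, 'qpos': array([-81.71509486,  19.1275859 ,   2.28483374,  84.00661906,
        -0.76896182,  76.96583619,  -3.35038835]), 'joint_vel': array([ 0.02770947, -0.12639384, -0.13203448, -0.14896026, -0.0382634 ,
       -0.11923846, -0.00065817]), 'joint_efforts': array([ 3.96133808e-03, -6.57819557e+01,  1.33980777e+00, -4.04712439e+01,
       -5.98583138e-02,  4.08568047e-02,  9.77242530e-05]), 'ee_pos': array([0.15682593, 0.63038007, 0.2407443 ]), 'tcp_rot': array([[-9.70427958e-01,  2.41390762e-01, -2.79415810e-04],
       [ 2.41390910e-01,  9.70426873e-01, -1.45341510e-03],
       [-7.96883671e-05, -1.47788308e-03, -9.99998905e-01]]), 'contact_force': array([-0.28833693,  0.33764923,  0.83590604]), 'torque': array([-0.00161714,  0.03043085,  0.02893339]), 'finger_force': 0.0, 'width': 0.08697534516931277}
```

View pics/top0.png

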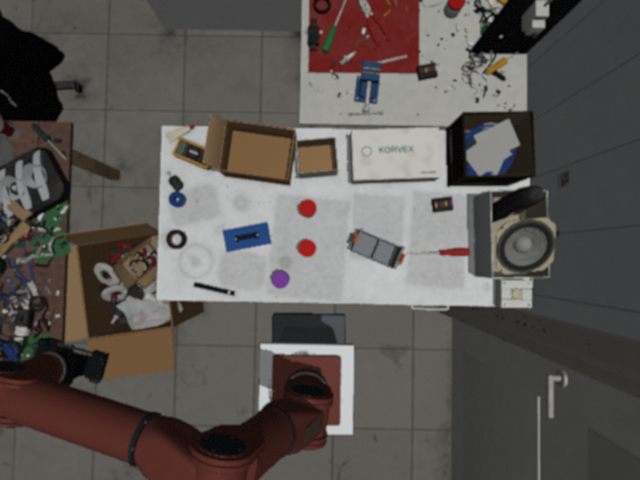

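View pics/scene0.png

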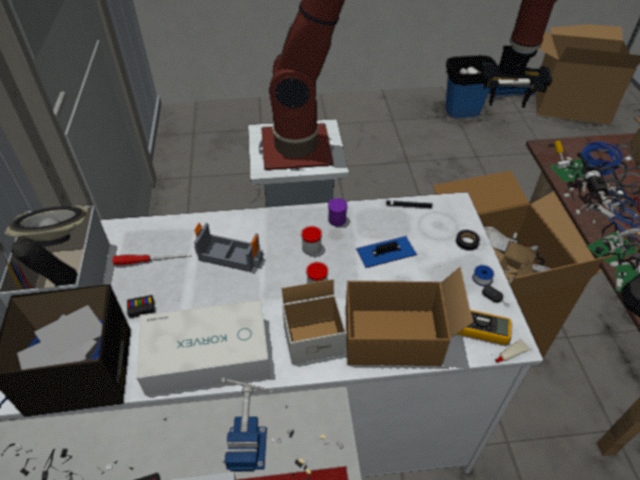

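The top view shows the red jars at (307,208) and (306,248), the blue cover at (247,237), the caddy at (376,248) with orange ends at about (352,236) and (400,262), and the purple look-alike at (280,279). The scene view agrees.

```bash
cat > h.py <<'E'
import cv2, numpy as np
from station import *
np.set_printoptions(precision=4,suppress=True)
def ray(c,px,z):
    E=np.array(c["extrinsics"]); d=E[:3,:3]@np.array([(px[0]-c["cx"])/c["fx"],(px[1]-c["cy"])/c["fy"],1.])
    return E[:3,3]+d*(z-E[2,3])/d[2]
def proj(c,p):
    E=np.array(c["extrinsics"]); q=E[:3,:3].T@(np.array(p)-E[:3,3]); return np.array([c["cx"]+c["fx"]*q[0]/q[2],c["cy"]+c["fy"]*q[1]/q[2]])
def mask(im,lo,hi):
    return cv2.inRange(cv2.cvtColor(im,cv2.COLOR_BGR2HSV),np.array(lo),np.array(hi))
RED=lambda im: mask(im,(0,170,90),(6,255,255))|mask(im,(174,170,90),(180,255,255))
BLUE=lambda im: mask(im,(100,130,60),(118,255,255))
ORANGE=lambda im: mask(im,(7,120,90),(20,255,255))
def blobs(m,amin=30):
    cs,_=cv2.findContours(m,cv2.RETR_EXTERNAL,cv2.CHAIN_APPROX_NONE)
    return sorted([c for c in cs if cv2.contourArea(c)>amin],key=cv2.contourArea,reverse=True)
E
python3 - <<'E'
from h import *
im=cv2.imread("pics/top0.png"); c=get_calibration("top")
roi=np.zeros(im.shape[:2],np.uint8); roi[190:300,165:465]=255
for n,f,z,a in(("red",RED,.066,60),("blue",BLUE,.006,60),("orange",ORANGE,.1,8)):
    for b in blobs(f(im)&roi,a):
        r=cv2.minAreaRect(b); box=cv2.boxPoints(r)
        P=np.array([ray(c,p,z) for p in box]); 
        print(n,cv2.contourArea(b),np.round(r[0],1),"centre",P.mean(0)[:2],"sides",np.linalg.norm(P[1]-P[0]),np.linalg.norm(P[2]-P[1]),"dirs",[np.degrees(np.arctan2(*(v[1::-1]))).round(1) for v in(P[1]-P[0],P[2]-P[1])])
E
```

```text
red 166.5 [306.8 247.8] centre [0.4737 0.0062] sides 0.046201238985649803 0.048533131789981455 dirs [np.float64(-43.9), np.float64(-133.9)]
red 165.0 [307. 208.] centre [0.604  0.0079] sides 0.04591034531458388 0.046043680271962185 dirs [np.float64(-88.9), np.float64(-178.9)]
red 80.0 [452.5 251.5] centre [ 0.4703 -0.4697] sides 0.07507175412246218 0.01631785246042296 dirs [np.float64(-88.9), np.float64(-179.7)]
blue 795.0 [246.5 236.5] centre [0.5093 0.2128] sides 0.14750511911890873 0.06762341661805703 dirs [np.float64(-78.0), np.float64(-167.8)]
blue 131.5 [176.8 198.8] centre [0.634  0.4539] sides 0.04331135203309111 0.046258716707798166 dirs [np.float64(-43.5), np.float64(-133.7)]
orange 19.0 [355.2 238.1] centre [ 0.5067 -0.1484] sides 0.02862705905189797 0.009986750620329875 dirs [np.float64(-25.6), np.float64(-115.6)]
orange 12.0 [401.5 258. ] centre [ 0.4459 -0.2969] sides 0.021436457632948817 0.008526760175127318 dirs [np.float64(-25.9), np.float64(-115.6)]
```

```bash
python3 -m pendant '[[0.9,-0.85,0.2,0,0,-0.28,1],[0.9,-0.85,0.2,0,0,-0.28,1],[0.9,-0.85,0.2,0,0,-0.28,1],[0.9,-0.85,0.2,0,0,-0.28,1],[0.9,-0.85,0.2,0,0,-0.28,1],[0.9,-0.85,0.2,0,0,-0.28,1],[0.9,-0.85,0.2,0,0,-0.28,1]]' 30
python3 -m pendant '[[0.6,-1,0.1,0,0,-0.28,1],[0.6,-1,0.1,0,0,-0.28,1],[0.6,-1,0.1,0,0,-0.28,1],[0.6,-1,0.1,0,0,-0.28,1],[0.6,-1,0.1,0,0,-0.28,1],[0.6,-1,0.1,0,0,-0.28,1],[0.6,-1,0.1,0,0,-0.28,1]]'
python3 - <<'E'
from h import *
s=read_state(); c=get_calibration("wrist"); E=np.array(c["extrinsics"]); R=s["tcp_rot"]
print(s["time"],s["ee_pos"],s["qpos"],R.T@(E[:3,3]-s["ee_pos"]),R.T@E[:3,:3],c["fx"],c["cx"],c["cy"])
E
```

```text
time: 0.8
ee_pos: [0.338, 0.4598, 0.2817]
tcp_rot: [[-0.773, 0.634, 0.0], [0.634, 0.773, 0.0], [0.0, 0.0, -1.0]]
contact_force: [-0.3, 0.6, 0.2]
width: 0.0864
finger_force: 0.0
time: 1.5
ee_pos: [0.4563, 0.2618, 0.3012]
tcp_rot: [[-0.433, 0.901, -0.001], [0.901, 0.433, 0.0], [0.0, -0.001, -1.0]]
contact_force: [-0.9, 0.1, -0.3]
width: 0.0871
finger_force: 0.0
1.5 [0.4563 0.2618 0.3012] [-57.8385   2.5278  24.1911  96.8509  -1.0756  80.877   -7.8263] [ 0.0645  0.0008 -0.1432] [[-0.001  -0.9701 -0.2428]
 [ 1.     -0.0007 -0.0012]
 [ 0.001  -0.2428  0.9701]] 388.30715732236126 316.838148314574 233.80087173494707
```

```bash
python3 - <<'E'
from h import *
c=get_calibration("wrist"); im=snapshot("wrist"); cv2.imwrite("pics/w1.png",im); np.save("w1.npy",c,allow_pickle=True)
for n,f,z,a in(("red",RED,.066,300),("blue",BLUE,.006,300)):
    for b in blobs(f(im),a):
        r=cv2.minAreaRect(b); P=np.array([ray(c,p,z) for p in cv2.boxPoints(r)])
        print(n,cv2.contourArea(b),np.round(r[0],1),"centre",P.mean(0)[:2],"sides",np.linalg.norm(P[1]-P[0]),np.linalg.norm(P[2]-P[1]),"dirs",[np.degrees(np.arctan2(*(v[1::-1]))).round(1) for v in(P[1]-P[0],P[2]-P[1])])
E
python3 -m pendant '[[0.0,-1,0,0,0,-0.28,1],[0.0,-1,0,0,0,-0.28,1],[0.0,-1,0,0,0,-0.28,1],[0.0,-1,0,0,0,-0.28,1],[0.0,-1,0,0,0,-0.28,1],[0,-1,0,0,0,-0.28,1]]'
python3 -m pendant '[[0.0,-0.65,0,0,0,-0.25,1],[0.0,-0.65,0,0,0,-0.25,1],[0.0,-0.65,0,0,0,-0.25,1],[0.0,-0.65,0,0,0,-0.25,1],[0,-0.65,0,0,0,-0.25,1],[0,-0.65,0,0,0,-0.25,1],[0,-0.65,0,0,0,-0.25,1]]'
python3 - <<'E'
from h import *
c=get_calibration("wrist"); im=snapshot("wrist"); cv2.imwrite("pics/w2.png",im); np.save("w2.npy",c,allow_pickle=True)
print(read_state()["ee_pos"])
for n,f,z,a in(("red",RED,.066,300),("blue",BLUE,.006,300),("orange",ORANGE,.1,100)):
    for b in blobs(f(im),a):
        r=cv2.minAreaRect(b); P=np.array([ray(c,p,z) for p in cv2.boxPoints(r)])
        print(n,cv2.contourArea(b),np.round(r[0],1),"centre",P.mean(0)[:2],"sides",np.linalg.norm(P[1]-P[0]),np.linalg.norm(P[2]-P[1]),"dirs",[np.degrees(np.arctan2(*(v[1::-1]))).round(1) for v in(P[1]-P[0],P[2]-P[1])])
E
```

```text
time: 2.15
ee_pos: [0.4566, 0.0619, 0.3016]
tcp_rot: [[-0.009, 1.0, 0.0], [1.0, 0.009, 0.001], [0.001, 0.0, -1.0]]
contact_force: [0.4, 0.5, -0.3]
width: 0.0869
finger_force: 0.0
time: 2.85
ee_pos: [0.4572, -0.0672, 0.3014]
tcp_rot: [[0.372, 0.928, -0.001], [0.928, -0.372, -0.0], [-0.001, -0.0, -1.0]]
contact_force: [0.1, -0.4, -0.2]
width: 0.087
finger_force: 0.0
[ 0.4571 -0.0676  0.3014]
orange 283.5 [ 82.5 311.1] centre [ 0.2119 -0.075 ] sides 0.0696090888451524 0.014072767403963763 dirs [np.float64(56.2), np.float64(-25.8)]
orange 212.0 [399.  270.5] centre [ 0.5087 -0.1488] sides 0.031783021063256686 0.0069421661452487024 dirs [np.float64(-21.9), np.float64(-108.3)]
orange 118.5 [553.4 328.6] centre [ 0.6287 -0.2617] sides 0.035418757215468395 0.009164203403645597 dirs [np.float64(59.8), np.float64(-40.2)]
```

View pics/w2.png

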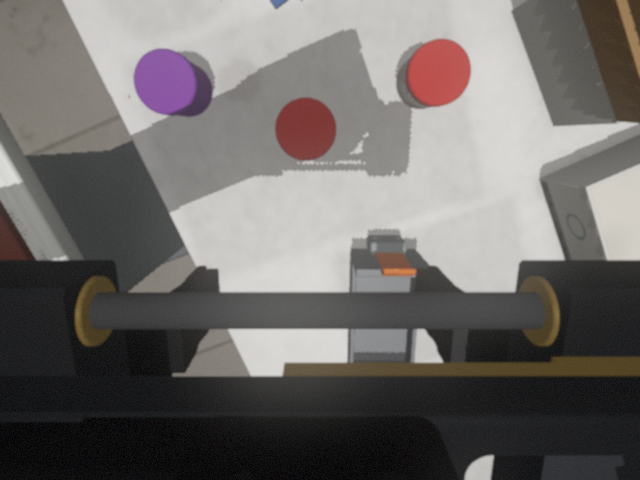

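View pics/w1.png

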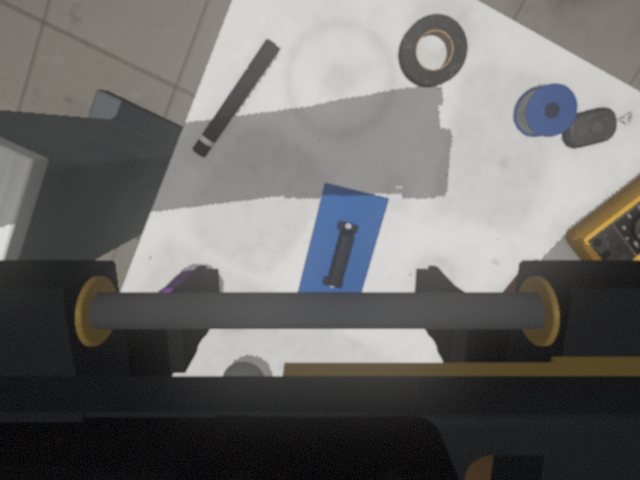

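w2 shows the jars' red caps at (306,128) and (438,72), the purple one at (166,82), and the caddy's near end with its catch at (399,264). w1 shows the cover at (343,245), its lower end hidden by the gripper. Bringing the masks into line with the shades.

```bash
python3 - <<'E'
from h import *
for f,ps in(("pics/w2.png",[(306,128),(438,72),(166,82),(399,264),(380,310)]),("pics/w1.png",[(360,200),(320,260),(345,230)])):
    hsv=cv2.cvtColor(cv2.imread(f),cv2.COLOR_BGR2HSV); print([hsv[y,x].tolist() for x,y in ps])
E
sed -i 's/^RED=.*/RED=lambda im: mask(im,(0,120,60),(5,255,255))|mask(im,(175,120,60),(180,255,255))/; s/^BLUE=.*/BLUE=lambda im: mask(im,(100,110,40),(122,255,255))/' h.py
python3 - <<'E'
from h import *
for w in(1,2):
    im=cv2.imread(f"pics/w{w}.png"); c=np.load(f"w{w}.npy",allow_pickle=True).item(); im[262:]=0
    for n,f,z in(("red",RED,.066),("blue",BLUE,.006)):
        for b in blobs(f(im),900):
            if n=="red":
                P=np.array([ray(c,p[0],z)[:2] for p in b]).astype(np.float32); (cc,r)=cv2.minEnclosingCircle(P); e=cv2.fitEllipse(P); print(w,n,cc,r,e)
            else:
                P=np.array([ray(c,p,z) for p in cv2.boxPoints(cv2.minAreaRect(b))]); print(w,n,P)
                print(cv2.approxPolyDP(b,4,True)[:,0].tolist())
E
```

```text
[[2, 145, 125], [1, 146, 189], [140, 120, 163], [10, 115, 120], [60, 3, 79]]
[[108, 128, 164], [109, 118, 162], [116, 25, 72]]
1 blue [[0.4793 0.1861 0.006 ]
 [0.4595 0.2777 0.006 ]
 [0.5299 0.2925 0.006 ]
 [0.5534 0.2008 0.006 ]]
[[324, 194], [307, 261], [331, 261], [339, 220], [359, 226], [348, 261], [368, 261], [386, 200]]
2 red (0.6057968735694885, 0.003891521831974387) 0.028304968029260635 ((0.6058592200279236, 0.0038860049098730087), (0.05430397018790245, 0.05582138150930405), 96.842529296875)
2 red (0.47508835792541504, 0.003271866589784622) 0.027578681707382202 ((0.4751322567462921, 0.0034822733141481876), (0.05341446027159691, 0.05397185683250427), 70.54603576660156)
```

```bash
python3 -m pendant '[[-0.1,-0.8,0.1,0,0,0,1],[-0.1,-0.8,0.1,0,0,0,1],[-0.1,-0.8,0.1,0,0,0,1],[-0.1,-0.8,0.1,0,0,0,1],[-0.1,-0.8,0.1,0,0,0,1]]'
python3 -m pendant '[[0,-0.7,0,0,0,0,1],[0,-0.7,0,0,0,0,1],[0,-0.7,0,0,0,0,1],[0,-0.7,0,0,0,0,1],[0,-0.7,0,0,0,0,1],[0,-0.7,0,0,0,0,1]]'
python3 - <<'E'
from h import *
c=get_calibration("wrist"); im=snapshot("wrist"); cv2.imwrite("pics/w3.png",im); np.save("w3.npy",c,allow_pickle=True)
print(read_state()["ee_pos"],read_state()["qpos"])
E
```

```text
time: 3.4
ee_pos: [0.4366, -0.231, 0.3219]
tcp_rot: [[0.379, 0.926, 0.001], [0.926, -0.379, -0.0], [-0.0, 0.001, -1.0]]
contact_force: [0.0, 0.3, -0.0]
width: 0.0871
finger_force: 0.0
time: 4.0
ee_pos: [0.4381, -0.367, 0.3211]
tcp_rot: [[0.373, 0.928, -0.0], [0.928, -0.373, 0.002], [0.001, -0.001, -1.0]]
contact_force: [-0.2, 0.2, 0.2]
width: 0.0872
finger_force: 0.0
[ 0.4383 -0.3669  0.3214] [-19.5946  14.0872  66.7779  90.241  -13.0837  84.3027  26.0208]
```

View pics/w3.png

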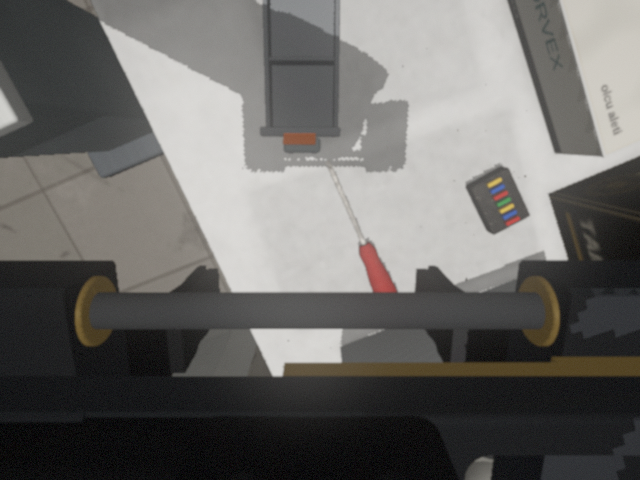

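The caddy's −y end is at (300,135), and the upper part is out of frame, so I'm moving back about 0.11 m.

```bash
python3 -m pendant '[[0.15,0.48,0.15,0,0,0,1],[0.15,0.48,0.15,0,0,0,1],[0.15,0.48,0.15,0,0,0,1],[0.15,0.48,0.15,0,0,0,1],[0.15,0.48,0.15,0,0,0,1]]'
python3 - <<'E'
from h import *
c=get_calibration("wrist"); im=snapshot("wrist"); cv2.imwrite("pics/w4.png",im); np.save("w4.npy",c,allow_pickle=True)
print(read_state()["ee_pos"]); cv2.imwrite("pics/w4c.png",cv2.resize(im[0:270,200:440],None,fx=2.2,fy=2.2,interpolation=cv2.INTER_CUBIC))
E
```

```text
time: 4.55
ee_pos: [0.4669, -0.2727, 0.3516]
tcp_rot: [[0.374, 0.927, 0.001], [0.927, -0.374, 0.001], [0.002, 0.001, -1.0]]
contact_force: [-0.5, -0.3, -0.2]
width: 0.0873
finger_force: 0.0
[ 0.4664 -0.2736  0.3515]
```

View pics/w4c.png

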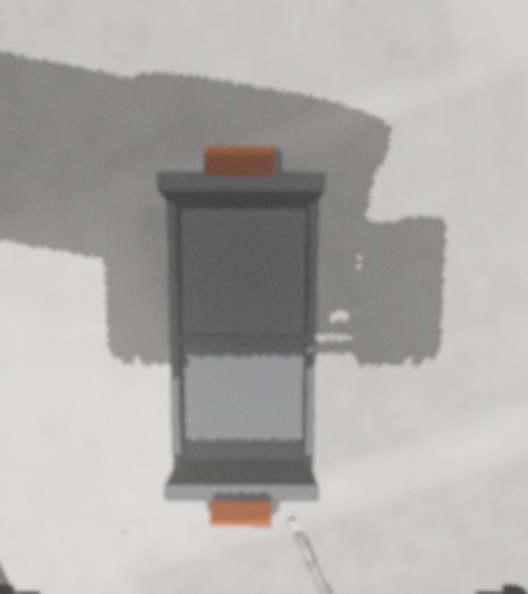

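The crop shows the whole caddy. The end-plate outer corners are at crop (157,173), (325,173), (318,499) and (164,499), and the catches at (240,160) and (241,513).

```bash
python3 - <<'E'
from h import *
c=np.load("w4.npy",allow_pickle=True).item(); im=cv2.imread("pics/w4.png"); im[262:]=0; im[:,:200]=0; im[:,440:]=0
P=np.array([ray(c,(200+(u-.6)/2.2,(v-.6)/2.2),.076) for u,v in((157,173),(325,173),(318,499),(164,499))])
print(P,np.linalg.norm(P-np.roll(P,-1,0),axis=1),P.mean(0)); 
d=(P[0]+P[1]-P[2]-P[3])/2; print("ydir",np.degrees(np.arctan2(d[1],d[0])), "xdir",[np.degrees(np.arctan2(*(v[1::-1]))) for v in (P[1]-P[0],P[2]-P[3])])
O=[]
for b in blobs(mask(im,(5,80,60),(20,255,255)),100)[:2]:
    r=cv2.minAreaRect(b); Q=np.array([ray(c,p,.1) for p in cv2.boxPoints(r)]); O.append(Q.mean(0)); print("or",Q.mean(0),np.linalg.norm(Q[1]-Q[0]),np.linalg.norm(Q[2]-Q[1]))
d=O[0]-O[1]; print(np.degrees(np.arctan2(d[1],d[0])),(O[0]+O[1])/2,np.linalg.norm(d))
# top camera view, jar check on cover: rib and plate
c=np.load("w1.npy",allow_pickle=True).item(); im=cv2.imread("pics/w1.png"); im[262:]=0
b=blobs(BLUE(im),900)[0][:,0]
A,B,C=[np.array(ray(c,p,.006)) for p in((324,184),(387,198),(307,261))]; print(A,B,C,np.linalg.norm(A-B),np.degrees(np.arctan2(*(B-A)[1::-1])))
print(b.min(0),b.max(0),cv2.approxPolyDP(b.reshape(-1,1,2),2,True)[:,0].tolist())
E
```

```text
[[ 0.4714 -0.1421  0.076 ]
 [ 0.5429 -0.171   0.076 ]
 [ 0.4848 -0.3133  0.076 ]
 [ 0.4129 -0.2842  0.076 ]] [0.0772 0.1537 0.0775 0.1537] [ 0.478  -0.2277  0.076 ]
ydir 67.71030647241187 xdir [np.float64(-22.019003921803222), np.float64(-22.02077565444281)]
or [ 0.5074 -0.1551  0.1   ] 0.029353189087012056 0.010651844824398756
or [ 0.4487 -0.2997  0.1   ] 0.02713673138702614 0.01186442557234247
67.87498873578161 [ 0.4781 -0.2274  0.1   ] 0.15606537730516065
[0.4581 0.2768 0.006 ] [0.5297 0.2935 0.006 ] [0.4797 0.1861 0.006 ] 0.07345729128839264 13.124200515261588
[307 194] [386 261] [[324, 194], [307, 261], [331, 261], [339, 232], [336, 228], [339, 220], [350, 221], [359, 226], [354, 234], [348, 261], [368, 261], [386, 200], [361, 194]]
```

Caddy: centre (0.478,−0.2276), x axis at −22.1°, and the sizes check (77 × 154 mm). The jars are at (0.475,0.003) and (0.606,0.004). The tool is already turned to match, so I'm going to the first jar.

```bash
python3 -m pendant '[[0.04,1,-0.4,0,0,0,1],[0.04,1,-0.4,0,0,0,1],[0.04,1,-0.4,0,0,0,1],[0.04,1,-0.4,0,0,0,1],[0.04,1,-0.4,0,0,0,1],[0.04,1,-0.4,0,0,0,1]]' 30
python3 -m pendant '[[0,0.385,-0.5,0,0,0,1],[0,0.385,-0.5,0,0,0,1],[0,0.385,-0.5,0,0,0,1],[0,0.385,-0.5,0,0,0,1],[0,0.385,-0.5,0,0,0,1]]'
```

```text
time: 5.2
ee_pos: [0.4742, -0.0722, 0.2705]
tcp_rot: [[0.374, 0.927, -0.002], [0.927, -0.374, -0.0], [-0.001, -0.002, -1.0]]
contact_force: [-0.4, 0.3, 0.4]
width: 0.0867
finger_force: 0.0
time: 5.7
ee_pos: [0.4755, 0.0012, 0.1723]
tcp_rot: [[0.378, 0.926, 0.0], [0.926, -0.378, -0.001], [-0.001, 0.001, -1.0]]
contact_force: [-0.0, -0.5, -0.6]
width: 0.0872
finger_force: 0.0
```

```bash
python3 -m pendant '[[0,0.005,-0.3,0,0,0,1],[0,0.005,-0.5,0,0,0,1],[0,0.005,-0.57,0,0,0,1],[0,0.005,-0.57,0,0,0,1],[0,0.005,-0.57,0,0,0,-1],[0,0.005,-0.57,0,0,0,-1],[0,0.005,-0.57,0,0,0,-1],[0,0.005,-0.57,0,0,0,-1],[0,0.005,-0.57,0,0,0,-1],[0,0.005,-0.57,0,0,0,-1]]' 30
```

```text
time: 6.7
ee_pos: [0.4752, 0.0051, 0.0581]
tcp_rot: [[0.375, 0.927, 0.0], [0.927, -0.375, 0.001], [0.001, 0.0, -1.0]]
contact_force: [-2.5, 0.4, 7.9]
width: 0.0573
finger_force: 30.0
```

```bash
python3 -m pendant '[[0,0,0.2,0,0,0,-1],[0,0,0.4,0,0,0,-1],[0,0,0.6,0,0,0,-1],[0,-0.1,0.75,0,0,0,-1],[-0.026,-0.3,0.75,0,0,0,-1],[-0.026,-0.5,0.75,0,0,0,-1],[-0.026,-0.66,0.75,0,0,0,-1],[-0.026,-0.66,0.75,0,0,0,-1]]' 30
python3 -m pendant '[[-0.01,-0.2,0,0,0,0,-1],[-0.026,-0.4,0,0,0,0,-1],[-0.026,-0.55,0,0,0,0,-1],[-0.026,-0.66,0,0,0,0,-1],[-0.026,-0.66,0,0,0,0,-1],[-0.026,-0.66,0,0,0,0,-1],[-0.026,-0.66,0,0,0,0,-1]]'
```

```text
time: 7.5
ee_pos: [0.4689, -0.1319, 0.2077]
tcp_rot: [[0.382, 0.924, 0.0], [0.924, -0.382, -0.001], [-0.0, 0.001, -1.0]]
contact_force: [0.2, 0.4, -2.6]
width: 0.0566
finger_force: 30.0
time: 8.2
ee_pos: [0.4647, -0.2579, 0.2073]
tcp_rot: [[0.374, 0.927, -0.0], [0.927, -0.374, 0.001], [0.001, -0.001, -1.0]]
contact_force: [-0.1, 0.4, -2.2]
width: 0.0569
finger_force: 30.0
```

```bash
python3 -m pendant '[[0,-0.005,-0.2,0,0,0,-1],[0,-0.005,-0.4,0,0,0,-1],[0,-0.005,-0.55,0,0,0,-1],[0,-0.005,-0.65,0,0,0,-1],[0,-0.005,-0.69,0,0,0,-1],[0,-0.005,-0.71,0,0,0,-1],[0,-0.005,-0.715,0,0,0,-1],[0,-0.005,-0.715,0,0,0,-1]]' 30
python3 -m pendant '[[0,0,0,0,0,0,1],[0,0,0,0,0,0,1],[0,0,0,0,0,0,1],[0,0,0,0,0,0,1]]'
```

```text
time: 9.0
ee_pos: [0.4652, -0.2602, 0.0655]
tcp_rot: [[0.375, 0.927, 0.001], [0.927, -0.375, -0.0], [0.0, 0.001, -1.0]]
contact_force: [-0.9, 1.1, -2.0]
width: 0.0566
finger_force: 30.0
time: 9.4
ee_pos: [0.4647, -0.2604, 0.0648]
tcp_rot: [[0.376, 0.927, 0.0], [0.927, -0.376, -0.0], [0.0, 0.0, -1.0]]
contact_force: [0.5, -0.6, -0.2]
width: 0.0808
finger_force: 0.0
```

```bash
python3 - <<'E'
from h import *
c=np.load("w2.npy",allow_pickle=True).item()
for p in((553,125),(515,10),(540,180)): print(p,ray(c,p,0))
for z in(.06,.08,.1,.12): print(z,ray(c,(612,122),z),ray(c,(575,0),z))
c=get_calibration("top"); print("top",[ray(c,(296,176),z) for z in(0,.06,.1)],[ray(c,(336,174),z) for z in(0,.06,.1)])
E
python3 -m pendant '[[0,0,0.2,0,0,0,1],[0,0,0.4,0,0,0,1],[0.05,0.05,0.6,0,0,0,1],[0.1,0.2,0.75,0,0,0,1],[0.2,0.4,0.75,0,0,0,1],[0.3,0.6,0.75,0,0,0,1],[0.35,0.66,0.75,0,0,0,1],[0.35,0.66,0.75,0,0,0,1]]'
```

```text
(553, 125) [ 0.7287 -0.0928  0.    ]
(515, 10) [0.7192 0.0341 0.    ]
(540, 180) [ 0.7007 -0.1467  0.    ]
0.06 [ 0.7482 -0.0994  0.06  ] [0.7387 0.0165 0.06  ]
0.08 [ 0.7344 -0.0946  0.08  ] [0.7254 0.0153 0.08  ]
0.1 [ 0.7207 -0.0898  0.1   ] [0.7121 0.0141 0.1   ]
0.12 [ 0.7069 -0.085   0.12  ] [0.6988 0.0128 0.12  ]
top [array([0.7207, 0.0487, 0.    ]), array([0.7099, 0.0463, 0.06  ]), array([0.7027, 0.0447, 0.1   ])] [array([ 0.7302, -0.0885,  0.    ]), array([ 0.719 , -0.0856,  0.06  ]), array([ 0.7115, -0.0837,  0.1   ])]
time: 10.2
ee_pos: [0.5359, -0.1253, 0.2143]
tcp_rot: [[0.371, 0.929, -0.0], [0.929, -0.371, -0.0], [-0.0, -0.0, -1.0]]
contact_force: [0.1, -0.4, 0.0]
width: 0.0871
finger_force: 0.0
```

```bash
python3 -m pendant '[[0.1,0.2,-0.1,0,0,0,1],[0.2,0.4,-0.2,0,0,0,1],[0.3,0.55,-0.2,0,0,0,1],[0.35,0.645,-0.2,0,0,0,1],[0.35,0.645,-0.2,0,0,0,1],[0.35,0.645,-0.2,0,0,0,1]]' 30
python3 -m pendant '[[0,0,-0.2,0,0,0,1],[0,0,-0.4,0,0,0,1],[0,0,-0.54,0,0,0,1],[0,0,-0.58,0,0,0,1],[0,0,-0.58,0,0,0,1],[0,0,-0.58,0,0,0,-1],[0,0,-0.58,0,0,0,-1],[0,0,-0.58,0,0,0,-1],[0,0,-0.58,0,0,0,-1],[0,0,-0.58,0,0,0,-1]]'
```

```text
time: 10.8
ee_pos: [0.6042, -0.0014, 0.175]
tcp_rot: [[0.377, 0.926, 0.0], [0.926, -0.377, -0.001], [-0.001, 0.001, -1.0]]
contact_force: [0.1, -0.4, 0.4]
width: 0.0867
finger_force: 0.0
time: 11.8
ee_pos: [0.6047, 0.0009, 0.059]
tcp_rot: [[0.376, 0.927, 0.001], [0.927, -0.376, 0.0], [0.0, 0.0, -1.0]]
contact_force: [-1.0, 0.4, 3.9]
width: 0.057
finger_force: 30.0
```

```bash
python3 -m pendant '[[0,0,0.2,0,0,0,-1],[0,0,0.4,0,0,0,-1],[0,0,0.6,0,0,0,-1],[-0.05,-0.1,0.75,0,0,0,-1],[-0.15,-0.25,0.75,0,0,0,-1],[-0.25,-0.4,0.75,0,0,0,-1],[-0.3,-0.5,0.75,0,0,0,-1],[-0.3,-0.5,0.75,0,0,0,-1]]' 30
python3 -m pendant '[[-0.1,-0.15,0,0,0,0,-1],[-0.2,-0.35,0,0,0,0,-1],[-0.274,-0.49,0,0,0,0,-1],[-0.274,-0.494,0,0,0,0,-1],[-0.274,-0.494,0,0,0,0,-1],[-0.274,-0.494,0,0,0,0,-1],[-0.274,-0.494,0,0,0,0,-1]]'
```

```text
time: 12.6
ee_pos: [0.543, -0.1025, 0.2088]
tcp_rot: [[0.38, 0.925, 0.0], [0.925, -0.38, 0.001], [0.001, -0.0, -1.0]]
contact_force: [0.3, 0.2, -1.1]
width: 0.0571
finger_force: 30.0
time: 13.3
ee_pos: [0.4905, -0.1967, 0.2084]
tcp_rot: [[0.374, 0.928, -0.0], [0.928, -0.374, -0.0], [-0.0, -0.0, -1.0]]
contact_force: [-0.8, -0.1, -1.2]
width: 0.057
finger_force: 30.0
```

```bash
python3 -m pendant '[[0,-0.005,-0.2,0,0,0,-1],[0,-0.005,-0.4,0,0,0,-1],[0,-0.005,-0.55,0,0,0,-1],[0,-0.005,-0.65,0,0,0,-1],[0,-0.005,-0.69,0,0,0,-1],[0,-0.005,-0.71,0,0,0,-1],[0,-0.005,-0.715,0,0,0,-1],[0,-0.005,-0.715,0,0,0,-1]]' 30
python3 -m pendant '[[0,0,0,0,0,0,1],[0,0,0,0,0,0,1],[0,0,0,0,0,0,1],[0,0,0,0,0,0,1],[0,0,0.2,0,0,0,1],[0,0,0.4,0,0,0,1],[0,0.1,0.7,0,0,0,1],[0,0.1,0.7,0,0,0,1]]'
```

```text
time: 14.1
ee_pos: [0.4904, -0.1991, 0.0664]
tcp_rot: [[0.375, 0.927, 0.001], [0.927, -0.375, -0.0], [0.0, 0.001, -1.0]]
contact_force: [-0.0, -0.4, -1.3]
width: 0.057
finger_force: 30.0
time: 14.9
ee_pos: [0.4915, -0.179, 0.2093]
tcp_rot: [[0.376, 0.927, 0.005], [0.927, -0.376, 0.0], [0.002, 0.004, -1.0]]
contact_force: [0.1, -0.2, -0.6]
width: 0.0869
finger_force: 0.0
```

```bash
python3 -m pendant '[[0,0,0.3,0,0,0,1],[-0.06,-0.2,0.5,0,0,0,1],[-0.13,-0.47,0.7,0,0,0,1],[-0.13,-0.47,0.7,0,0,0,1],[-0.13,-0.47,0.7,0,0,0,1],[-0.13,-0.47,0.7,0,0,0,1]]'
python3 - <<'E'
from h import *
c=get_calibration("wrist"); im=snapshot("wrist"); cv2.imwrite("pics/w5.png",im); np.save("w5.npy",c,allow_pickle=True)
print(read_state()["ee_pos"]); cv2.imwrite("pics/w5c.png",cv2.resize(im[0:270,200:440],None,fx=2.2,fy=2.2,interpolation=cv2.INTER_CUBIC))
im[262:]=0
for b in blobs(RED(im),600)[:3]:
    P=np.array([ray(c,p[0],.071)[:2] for p in b]).astype(np.float32); print(cv2.minEnclosingCircle(P))
E
```

```text
time: 15.5
ee_pos: [0.4634, -0.2736, 0.3455]
tcp_rot: [[0.378, 0.926, 0.0], [0.926, -0.378, 0.0], [0.0, 0.0, -1.0]]
contact_force: [-0.0, 1.3, -0.4]
width: 0.0868
finger_force: 0.0
[ 0.4637 -0.2724  0.3449]
((0.49330398440361023, -0.19587846100330353), 0.028109153732657433)
((0.4651373624801636, -0.262322336435318), 0.02841080166399479)
```

View pics/w5c.png

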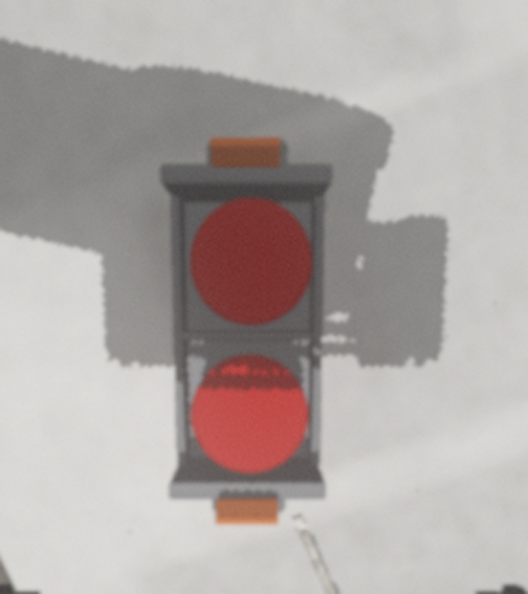

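The jars stand upright in both cells, caps at crop (251,262) and (250,414). Now to the cover.

```bash
python3 -m pendant '[[0.15,0.95,0,0,0,0.2,1],[0.15,0.95,0,0,0,0.2,1],[0.15,0.95,0,0,0,0.2,1],[0.15,0.95,0,0,0,0.2,1],[0.15,0.95,0,0,0,0.2,1],[0.15,0.95,0,0,0,0.2,1]]'
python3 -m pendant '[[0.15,0.8,0,0,0,0.185,1],[0.15,0.8,0,0,0,0.185,1],[0.15,0.8,0,0,0,0.185,1],[0.15,0.8,0,0,0,0.185,1],[0.15,0.8,0,0,0,0.185,1],[0.15,0.8,0,0,0,0.185,1]]'
python3 - <<'E'
from h import *
c=get_calibration("wrist"); im=snapshot("wrist"); cv2.imwrite("pics/w6.png",im); np.save("w6.npy",c,allow_pickle=True)
print(read_state()["ee_pos"]); cv2.imwrite("pics/w6c.png",cv2.resize(im[0:270,180:460],None,fx=2.2,fy=2.2,interpolation=cv2.INTER_CUBIC))
im[262:]=0
b=blobs(BLUE(im),900)[0]; P=cv2.boxPoints(cv2.minAreaRect(b)); print(P); P=np.array([ray(c,p,.006) for p in P])
print(P,np.linalg.norm(P-np.roll(P,-1,0),axis=1),P.mean(0),[np.degrees(np.arctan2(*v[1::-1])) for v in(P[1]-P[0],P[2]-P[1])])
print(cv2.approxPolyDP(b,3,True)[:,0].tolist())
E
```

```text
time: 16.15
ee_pos: [0.4935, -0.0804, 0.3447]
tcp_rot: [[0.066, 0.998, -0.001], [0.998, -0.066, -0.001], [-0.001, -0.001, -1.0]]
contact_force: [-0.7, -0.6, -0.3]
width: 0.0869
finger_force: 0.0
time: 16.75
ee_pos: [0.5237, 0.0749, 0.3453]
tcp_rot: [[-0.215, 0.977, -0.0], [0.977, 0.215, -0.001], [-0.001, -0.001, -1.0]]
contact_force: [0.9, -0.7, 0.2]
width: 0.0873
finger_force: 0.0
[0.5237 0.0744 0.3455]
[[300.   0.]
 [364.   0.]
 [364.  72.]
 [300.  72.]]
[[0.4603 0.2777 0.006 ]
 [0.5298 0.2929 0.006 ]
 [0.548  0.2204 0.006 ]
 [0.4755 0.2045 0.006 ]] [0.0712 0.0748 0.0742 0.0748] [0.5034 0.2489 0.006 ] [np.float64(12.358712100874058), np.float64(-75.91456645660094)]
[[301, 0], [301, 70], [323, 69], [324, 47], [320, 37], [330, 33], [343, 37], [339, 68], [362, 67], [364, 3]]
```

View pics/w6c.png

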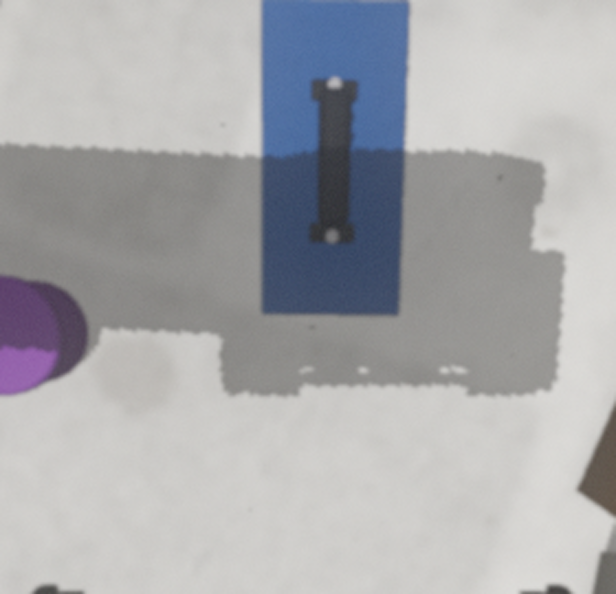

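The cover's full lower part is visible: near corners at crop (262,314) and (399,315), rib tabs' outer edges at crop y 80 and 243.

```bash
python3 - <<'E'
from h import *
c=np.load("w6.npy",allow_pickle=True).item()
f=lambda u,v,z:ray(c,(180+(u-.6)/2.2,(v-.6)/2.2),z)
ang=lambda v:np.degrees(np.arctan2(v[1],v[0]))
L0,R0,L1,R1=f(262,314,.006),f(399,315,.006),f(263,3,.006),f(409,3,.006)
print("w",np.linalg.norm(R0-L0),np.linalg.norm(R1-L1),"angL",ang(L1-L0),"angR",ang(R1-R0),"angbottom",ang(R0-L0))
d=(L1-L0)/np.linalg.norm(L1-L0)+(R1-R0)/np.linalg.norm(R1-R0); d/=np.linalg.norm(d)
print("centre from edge",(L0+R0)/2+.078*d, "len to far",np.linalg.norm((L1+R1-L0-R0)/2))
t1,t2=f(334,80,.010),f(331.5,243,.010); print("tabs",np.linalg.norm(t1-t2),ang(t1-t2),(t1+t2)/2)
t1,t2=f(334.5,80,.032),f(332,243,.032)
# rib side edges mid at top z=.032
r=[(f(320,v,.032)+f(351,v,.032))/2 for v in(120,200)]; print("rib mid",r,np.linalg.norm(f(320,160,.032)-f(351,160,.032)),ang(r[0]-r[1]))
E
```

```text
w 0.0753315247869545 0.07387069075871733 angL 101.54930204791488 angR 102.09575691521492 angbottom 11.981912226241015
centre from edge [0.5112 0.2105 0.006 ] len to far 0.15347610623754812
tabs 0.07965979650073321 101.95593766033403 [0.5111 0.2095 0.01  ]
rib mid [array([0.5079, 0.226 , 0.032 ]), array([0.5163, 0.1897, 0.032 ])] 0.015461018420376013 102.94180410008717
```

```bash
python3 -m pendant '[[-0.063,0.3,-0.2,0,0,-0.004,1],[-0.063,0.5,-0.4,0,0,-0.004,1],[-0.063,0.678,-0.6,0,0,-0.004,1],[-0.063,0.678,-0.8,0,0,-0.004,1],[-0.063,0.678,-0.975,0,0,-0.004,1],[-0.063,0.678,-0.975,0,0,-0.004,1],[-0.063,0.678,-0.975,0,0,-0.004,1]]' 40
```

```text
time: 17.5
ee_pos: [0.5116, 0.2104, 0.1516]
tcp_rot: [[-0.209, 0.978, -0.0], [0.978, 0.209, -0.001], [-0.001, -0.0, -1.0]]
contact_force: [0.3, 0.3, 1.1]
width: 0.0867
finger_force: 0.0
```

```bash
python3 -m pendant '[[0,0,-0.2,0,0,0,1],[0,0,-0.4,0,0,0,0],[0,0,-0.55,0,0,0,-0.2],[0,0,-0.61,0,0,0,-0.2],[0,0,-0.615,0,0,0,-0.2],[0,0,-0.615,0,0,0,-1],[0,0,-0.615,0,0,0,-1],[0,0,-0.615,0,0,0,-1],[0,0,-0.615,0,0,0,-1],[0,0,-0.615,0,0,0,-1]]' 40
```

```text
time: 18.5
ee_pos: [0.5112, 0.2128, 0.0279]
tcp_rot: [[-0.212, 0.977, 0.0], [0.977, 0.212, 0.0], [0.0, 0.0, -1.0]]
contact_force: [0.3, -0.4, -0.7]
width: 0.0232
finger_force: 0.0
```

```bash
python3 -m pendant '[[0,0,0,0,0,0,-1],[0,0,0,0,0,0,-1],[0,0,0,0,0,0,-1]]' 40
python3 -m pendant '[[0,0,0.1,0,0,0,-1],[0,0,0.3,0,0,0,-1],[0,0,0.5,0,0,0,-1],[0,0,0.7,0,0,0,-1],[0,0,0.8,0,0,0,-1],[0,0,0.8,0,0,0,-1],[0,0,0.8,0,0,0,-1]]'
```

```text
time: 18.8
ee_pos: [0.511, 0.2126, 0.0277]
tcp_rot: [[-0.212, 0.977, -0.0], [0.977, 0.212, 0.0], [0.0, -0.0, -1.0]]
contact_force: [-1.7, -0.1, 4.8]
width: 0.016
finger_force: 40.0
time: 19.5
ee_pos: [0.5108, 0.2127, 0.187]
tcp_rot: [[-0.212, 0.977, -0.0], [0.977, 0.212, 0.0], [0.0, -0.0, -1.0]]
contact_force: [-0.2, 0.0, -1.3]
width: 0.0152
finger_force: 40.0
```

```bash
cat > held.py <<'E'
from h import *
s=read_state(); c=get_calibration("wrist"); im=snapshot("wrist"); cv2.imwrite("pics/held.png",im)
im[262:]=0; m=cv2.morphologyEx(BLUE(im),cv2.MORPH_OPEN,np.ones((5,5),np.uint8)); b=blobs(m,900)[0]
ap=cv2.approxPolyDP(b,4,True)[:,0]; print(ap.tolist())
T=s["tcp_rot"]; z=s["ee_pos"][2]-.0277+.006
# front edge: topmost row points per column; left and right edges
xs=np.arange(b[:,0,0].min()+15,b[:,0,0].max()-15); top=np.array([[x,np.flatnonzero(m[:,x])[0]-.5] for x in xs])
tl=lambda p:(T.T@(ray(c,p,z)-s["ee_pos"]))
F=np.array([tl(p) for p in top]); k=np.polyfit(F[:,1],F[:,0],1); print("front edge x at y=0",k[1],"slope deg",np.degrees(np.arctan(k[0])))
y0=int(top[:,1].max())+5; rows=np.arange(y0,y0+60)
for nm,g in(("min col",lambda r:np.flatnonzero(m[r])[0]-.5),("max col",lambda r:np.flatnonzero(m[r])[-1]+.5)):
    G=np.array([tl((g(r),r)) for r in rows]); k=np.polyfit(G[:,0],G[:,1],1); print(nm,"y at x=.06",np.polyval(k,.06),"y at 0",k[1],"deg",np.degrees(np.arctan(k[0])))
print("ee",s["ee_pos"])
E
python3 held.py
```

```text
[[403, 138], [389, 123], [384, 127], [375, 120], [370, 124], [329, 116], [286, 117], [274, 124], [261, 120], [238, 130], [229, 140], [229, 165], [235, 188], [244, 191], [244, 218], [253, 229], [243, 245], [247, 258], [296, 261], [299, 225], [289, 223], [289, 205], [313, 201], [344, 205], [344, 222], [334, 225], [337, 261], [397, 258], [390, 236], [402, 197], [398, 191], [403, 184]]
front edge x at y=0 0.07148807654305545 slope deg 0.10867895150696903
min col y at x=.06 -0.03509813692534873 y at 0 -0.032584426478571966 deg -2.39901372753595
max col y at x=.06 0.03663224511592362 y at 0 0.04045395962695377 deg -3.6445451124616173
ee [0.5108 0.2127 0.187 ]
```

View pics/held.png

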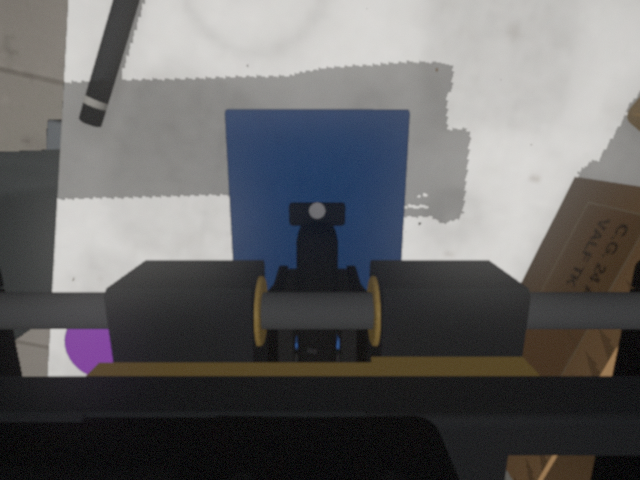

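The cover hangs level in the grip, its front corners at (226,110) and (409,111), side edges running to (234,250) and (403,250).

```bash
python3 - <<'E'
from h import *
s=read_state(); c=get_calibration("wrist"); T=s["tcp_rot"]; z=s["ee_pos"][2]-.0217
P=np.array([T.T@(ray(c,p,z)-s["ee_pos"]) for p in((225.5,109.5),(409,110.5),(234,250),(403,250))]); print(P)
m=P[:2].mean(0); print("front mid",m, "angle",np.degrees(np.arctan2(P[1,0]-P[0,0],P[1,1]-P[0,1])),"side mid",P[2:].mean(0))
E
```

```text
[[ 0.0754 -0.0361  0.0217]
 [ 0.0749  0.0383  0.0216]
 [ 0.016  -0.0358  0.0217]
 [ 0.016   0.039   0.0216]]
front mid [0.0751 0.0011 0.0217] angle -0.3619198014897867 side mid [0.016  0.0016 0.0217]
```

```bash
python3 -m pendant '[[-0.03,-0.15,0.1,0,0,-0.03,-1],[-0.05,-0.35,0.1,0,0,-0.06,-1],[-0.05,-0.55,0.1,0,0,-0.1,-1],[-0.05,-0.75,0.1,0,0,-0.14,-1],[-0.05,-0.95,0.1,0,0,-0.18,-1],[-0.05,-0.95,0.1,0,0,-0.18,-1],[-0.05,-0.95,0.1,0,0,-0.18,-1]]' 40
python3 -m pendant '[[-0.03,-0.15,0,0,0,-0.03,-1],[-0.05,-0.35,0,0,0,-0.06,-1],[-0.05,-0.55,0,0,0,-0.1,-1],[-0.05,-0.75,0,0,0,-0.15,-1],[-0.05,-0.9,0,0,0,-0.2,-1],[-0.05,-0.9,0,0,0,-0.2,-1],[-0.05,-0.9,0,0,0,-0.2,-1]]' 40
python3 - <<'E'
from h import *
s=read_state(); print(s["ee_pos"],np.degrees(np.arctan2(s["tcp_rot"][1,1],s["tcp_rot"][0,1])))
c=np.load("w5.npy",allow_pickle=True).item()
P=np.array([ray(c,(200+(u-.6)/2.2,(v-.6)/2.2),.076) for u,v in((161,165),(331,165),(326,497),(169,497))])
print(P.mean(0),np.linalg.norm(P-np.roll(P,-1,0),axis=1)); d=P[0]+P[1]-P[2]-P[3]; print(np.degrees(np.arctan2(d[1],d[0])))
E
```

```text
time: 20.25
ee_pos: [0.5004, 0.0218, 0.2065]
tcp_rot: [[0.071, 0.997, -0.002], [0.997, -0.071, -0.0], [-0.0, -0.002, -1.0]]
contact_force: [0.2, 1.6, -2.0]
width: 0.0155
finger_force: 40.0
time: 20.95
ee_pos: [0.491, -0.1568, 0.2067]
tcp_rot: [[0.374, 0.928, -0.002], [0.928, -0.374, -0.001], [-0.002, -0.001, -1.0]]
contact_force: [-0.3, 0.3, -0.9]
width: 0.0156
finger_force: 40.0
[ 0.491  -0.1568  0.2067] -21.94088467786887
[ 0.4781 -0.2277  0.076 ] [0.0768 0.1538 0.0778 0.1538]
67.84698542911872
```

```bash
python3 -m pendant '[[-0.03,-0.15,0,0,0,0,-1],[-0.065,-0.34,-0.1,0,0,-0.002,-1],[-0.065,-0.34,-0.18,0,0,-0.002,-1],[-0.065,-0.34,-0.2,0,0,-0.002,-1],[-0.065,-0.34,-0.2,0,0,-0.002,-1],[-0.065,-0.34,-0.2,0,0,-0.002,-1]]' 40
python3 - <<'E'
from h import *
s=read_state(); c=get_calibration("wrist"); im=snapshot("wrist"); cv2.imwrite("pics/w8.png",im); np.save("w8.npy",c,allow_pickle=True)
print(s["ee_pos"]); cv2.imwrite("pics/w8c.png",cv2.resize(im[0:270,180:460],None,fx=2.2,fy=2.2,interpolation=cv2.INTER_CUBIC))
E
```

```text
time: 21.55
ee_pos: [0.4791, -0.2237, 0.1679]
tcp_rot: [[0.374, 0.927, 0.0], [0.927, -0.374, 0.0], [0.0, 0.0, -1.0]]
contact_force: [0.9, -0.4, -1.4]
width: 0.0153
finger_force: 40.0
[ 0.4791 -0.2237  0.1679]
```

View pics/w8c.png

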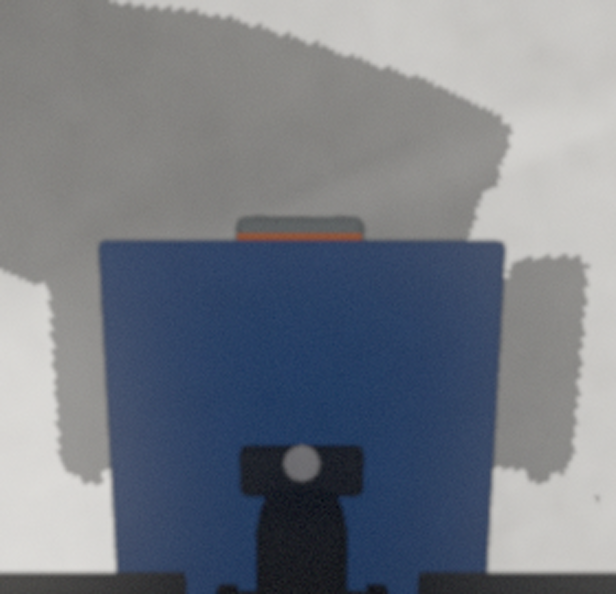

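The cover's mid-edge is at crop x 301.5 and the catch's middle at 300, so the lateral fit is good and the edges are parallel. Lowering onto the catches.

```bash
python3 -m pendant '[[-0.002,-0.006,-0.08,0,0,0,-1],[-0.002,-0.006,-0.14,0,0,0,-1],[-0.002,-0.006,-0.18,0,0,0,-1],[-0.002,-0.006,-0.21,0,0,0,-1],[-0.002,-0.006,-0.22,0,0,0,-1],[-0.002,-0.006,-0.22,0,0,0,-1]]' 60
python3 -m pendant '[[0,0,-0.01,0,0,0,-1],[0,0,-0.02,0,0,0,-1],[0,0,-0.03,0,0,0,-1],[0,0,-0.03,0,0,0,-1]]' 60
```

```text
time: 22.2
ee_pos: [0.4775, -0.2268, 0.1233]
tcp_rot: [[0.378, 0.926, -0.001], [0.926, -0.378, -0.0], [-0.0, -0.0, -1.0]]
contact_force: [-0.4, -0.5, -0.4]
width: 0.0153
finger_force: 60.0
time: 22.6
ee_pos: [0.4784, -0.2268, 0.1181]
tcp_rot: [[0.377, 0.926, 0.001], [0.926, -0.377, -0.0], [0.0, 0.001, -1.0]]
contact_force: [0.6, 1.4, 3.7]
width: 0.0154
finger_force: 60.0
```

```bash
python3 -m pendant '[[0,0,0.015,0,0,0,-1],[0.002,0.01,0.015,0,0,0,-1],[0.002,0.01,0.015,0,0,0,-1],[0.002,0.01,0.01,0,0,0,-1],[0.002,0.01,0.01,0,0,0,-1]]' 60
python3 -c "
from h import *
for i in range(2):
    s=read_state(); print(s['ee_pos'],s['contact_force'],s['torque'])"
```

```text
time: 23.1
ee_pos: [0.4781, -0.2251, 0.1197]
tcp_rot: [[0.378, 0.926, 0.0], [0.926, -0.378, -0.0], [-0.0, 0.0, -1.0]]
contact_force: [-1.1, -2.5, 3.1]
width: 0.0155
finger_force: 60.0
[ 0.4781 -0.2251  0.1197] [-1.0672 -2.5188  3.0823] [-0.3211  0.1758 -0.0404]
[ 0.4781 -0.2251  0.1197] [-1.0672 -2.5188  3.0823] [-0.3211  0.1758 -0.0404]
```

```bash
python3 -m pendant '[[-0.001,-0.005,0,0,0,0,-1],[-0.001,-0.005,-0.01,0,0,0,-1],[-0.001,-0.005,-0.01,0,0,0,-1]]' 60
python3 -m pendant '[[0,0,-0.01,0,0,0,-1],[0,0,-0.02,0,0,0,-1],[0,0,-0.02,0,0,0,-1]]' 60
```

```text
time: 23.4
ee_pos: [0.4783, -0.2257, 0.1178]
tcp_rot: [[0.377, 0.926, 0.001], [0.926, -0.377, 0.0], [0.0, 0.001, -1.0]]
contact_force: [-0.8, -0.0, 6.0]
width: 0.0156
finger_force: 60.0
time: 23.7
ee_pos: [0.479, -0.2261, 0.1145]
tcp_rot: [[0.377, 0.926, 0.002], [0.926, -0.377, -0.0], [0.0, 0.002, -1.0]]
contact_force: [-1.5, -0.4, 12.8]
width: 0.0159
finger_force: 60.0
```

Balanced at both ends. Pressing on.

```bash
python3 -m pendant '[[0,0,-0.01,0,0,0,-1],[0,0,-0.02,0,0,0,-1],[0,0,-0.03,0,0,0,-1],[0,0,-0.03,0,0,0,-1]]' 60
python3 -m pendant '[[0,0,-0.01,0,0,0,-1],[0,0,-0.02,0,0,0,-1],[0,0,-0.02,0,0,0,-1]]' 60
```

```text
time: 24.1
ee_pos: [0.4786, -0.2258, 0.1077]
tcp_rot: [[0.377, 0.926, 0.001], [0.926, -0.377, -0.0], [0.0, 0.001, -1.0]]
contact_force: [2.1, -2.1, 2.4]
width: 0.0154
finger_force: 60.0
time: 24.4
ee_pos: [0.4781, -0.2256, 0.1037]
tcp_rot: [[0.377, 0.926, 0.0], [0.926, -0.377, 0.0], [0.0, 0.0, -1.0]]
contact_force: [-0.4, -0.2, 6.4]
width: 0.0155
finger_force: 60.0
```

The TCP is at 0.1037, the height computed for a seated cover. I'll press a little more to confirm, then release.

```bash
python3 -m pendant '[[0,0,-0.01,0,0,0,-1],[0,0,-0.015,0,0,0,-1],[0,0,-0.015,0,0,0,-1],[0,0,-0.015,0,0,0,-1]]' 60
python3 -m pendant '[[0,0,0.01,0,0,0,-1],[0,0,0.015,0,0,0,-1],[0,0,0.015,0,0,0,-0.4],[0,0,0.015,0,0,0,-0.4],[0,0,0.015,0,0,0,-0.4],[0,0,0.015,0,0,0,-0.4]]'
```

```text
time: 24.8
ee_pos: [0.4781, -0.2256, 0.1035]
tcp_rot: [[0.377, 0.926, 0.0], [0.926, -0.377, 0.003], [0.003, -0.001, -1.0]]
contact_force: [-17.7, 10.2, 54.9]
width: 0.0156
finger_force: 60.0
time: 25.4
ee_pos: [0.4777, -0.2255, 0.1033]
tcp_rot: [[0.377, 0.926, -0.001], [0.926, -0.377, 0.0], [-0.0, -0.001, -1.0]]
contact_force: [0.5, 0.3, 0.5]
width: 0.0258
finger_force: 0.0
```

```bash
python3 -m pendant '[[0,0,0,0,0,0,0],[0,0,0,0,0,0,0],[0,0,0.1,0,0,0,0],[0,0,0.3,0,0,0,0],[0,0,0.5,0,0,0,0],[0,0,0.8,0,0,0,0],[0,0,0.8,0,0,0,0]]'
python3 -m pendant '[[-0.03,-0.1,0.3,0,0,0,0],[-0.06,-0.22,0.4,0,0,0,0],[-0.06,-0.22,0.4,0,0,0,0],[-0.06,-0.22,0.4,0,0,0,0]]'
python3 - <<'E'
from h import *
c=get_calibration("wrist"); im=snapshot("wrist"); cv2.imwrite("pics/w9.png",im); np.save("w9.npy",c,allow_pickle=True)
print(read_state()["ee_pos"])
a=cv2.resize(im[0:270,200:440],(440,495),interpolation=cv2.INTER_CUBIC)
sc=snapshot("scene"); b=cv2.resize(sc[200:290,170:290],(360,270),interpolation=cv2.INTER_CUBIC)
o=np.zeros((495,800,3),np.uint8); o[:,:440]=a; o[:270,440:]=b; cv2.imwrite("pics/fin.png",o)
E
```

```text
time: 26.1
ee_pos: [0.4794, -0.2272, 0.268]
tcp_rot: [[0.378, 0.926, 0.006], [0.926, -0.378, -0.001], [0.002, 0.006, -1.0]]
contact_force: [1.2, -0.4, -0.6]
width: 0.0438
finger_force: 0.0
time: 26.5
ee_pos: [0.4657, -0.2703, 0.3436]
tcp_rot: [[0.379, 0.926, 0.001], [0.926, -0.379, 0.0], [0.0, 0.001, -1.0]]
contact_force: [0.7, 0.3, -1.3]
width: 0.0436
finger_force: 0.0
[ 0.4658 -0.2692  0.3427]
```

View pics/fin.png

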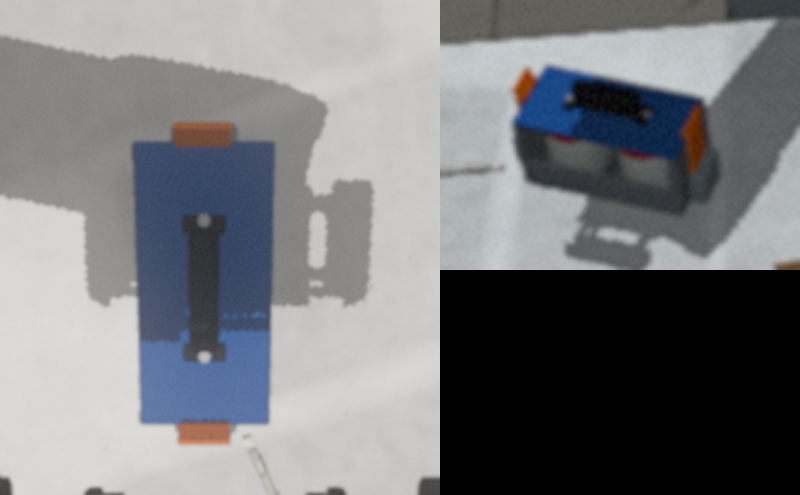

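The cover sits square on the caddy, rib up, edges at crop rows 142 and 423, with an orange catch lapping each end. A quick numeric check of the catch positions against their rest positions:

```bash
python3 - <<'E'
from h import *
y=np.array([.3765,.9264,0]); C=np.array([.478,-.2277,0])
for w in("w4","w5","w9"):
    c=np.load(w+".npy",allow_pickle=True).item(); im=cv2.imread(f"pics/{w}.png"); im[262:]=0; im[:,:200]=0; im[:,440:]=0
    for b in blobs(mask(im,(5,80,60),(20,255,255)),100)[:2]:
        v=[(ray(c,p[0],.1)-C)@y for p in b]; print(w,"catch y",min(v),max(v))
c=np.load("w9.npy",allow_pickle=True).item(); k=240/440
P=np.array([ray(c,(200+u*k,v*k),.082) for u,v in((133,142),(274,142),(269,423.5),(140,423.5))]); print(P.mean(0),np.linalg.norm(P-np.roll(P,-1,0),axis=1)); d=P[0]+P[1]-P[2]-P[3]; print(np.degrees(np.arctan2(d[1],d[0])))
E
```

```text
w4 catch y 0.07300881637760419 0.08370450770330555
w4 catch y -0.08366123617383664 -0.07178457055579716
w5 catch y 0.07324199390906999 0.08372969834261786
w5 catch y -0.08340784615548545 -0.07170880560392022
w9 catch y 0.07429389770146104 0.08393796366360519
w9 catch y -0.0832350320446001 -0.07252988049944485
[ 0.4786 -0.2277  0.082 ] [0.0751 0.1542 0.0755 0.1542]
67.69515358442108
```

```bash
python3 -c "
from station import *
print(hand_in())"
```

```text
the job is handed in; nothing more can be done
None
```

The job is handed in at about 27 s: both jars stand upright in the caddy, one per cell, and the cover is pressed down level, with both catches measured back at rest over its ends.

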